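# Open the soap dispenser and hold its spring pusher back at the refill mark

## Task

The wooden soap dispenser on the counter is to be refilled: first lift its lid by the T-shaped pull and swing it all the way open until it rests on its stops. Then draw the spring-loaded pusher inside to the right, along the tray, until it stands in line with the small dark clip on the front rim, and keep it there: finish while still holding the pusher at the clip with the fingers, because it springs back if let go. Leave the soaps and the balm tin beside the dispenser where they are.

Things in the scene. Friction and masses are not known exactly. Their poses are not given: they have to be found in the camera images.
- dispenser: Fixed tray of light wood, 120 (x) x 256 (y) x 75 mm high, 8 mm walls and floor; origin at the centre of its underside. The +y end (left) is the mouth with only a 24 mm lip; the other walls are 75 mm high. The +x (far) side carries the lid hinge and two dark steel lid stops. It may stand turned by up to about 15 degrees.
- lid (a joint): Angle of the lid in rad: 0 closed, 1.92 open against its stops (leaning back 20 degrees past upright). It starts closed or slightly ajar. The hinge is stiff (about 0.2 N m), so the lid stays where it is left. The lid is a flat light-wood board, 122 (x) x 256 (y) x 10 mm, its underside 4 mm above the rim when closed.
- lid_pull (a point): Centre of the lid's steel T-shaped pull near its front edge: a round crossbar 18 mm thick, 24 mm long along y, flat ends, 28 mm above the board on a 12 mm stem; at (-46, 0, 117) mm in the dispenser's frame when closed. Pinched on its ends (fingers closing along the dispenser's y) it turns between the fingers as the lid swings, so a gripper can keep pointing straight down.
- lid_hinge (a point): Middle of the hinge line, at (60, 0, 81) mm in the dispenser's frame; the line runs along the dispenser's y; opening lifts the lid's front edge up and away to +x.
- pusher: Grey plastic pusher sliding along the dispenser's y; axes as the dispenser's; origin at the middle of its upright grip tab, 52 mm above the counter. Tab 36 (x) x 12 (y) mm, rising 14 mm above the origin; under it a paddle 96 x 10 mm and, on its -y side at x +18 to +42 mm, a rolled spring. Pinch the tab with fingers closing along y: the open lid leaves no room for a gripper set crosswise.
- pusher_home (a point): Fixed point where the pusher's origin rests when not drawn: (-12, 65, 52) mm in the dispenser's frame. A spring always pulls the pusher back here: 3 N at rest and 60 N/m more as it is drawn to -y, so 6 to 10 N at the clip; travel 130 mm.
- mark_clip: The mark: a dark steel clip saddled over the front rim, 10 mm wide along y, 16 mm across the rim, 3 mm high above it; origin at its middle on top of the rim, 75 mm above the counter; axes as the dispenser's. It is fixed, 50 to 110 mm to the -y side (right) of where the pusher rests. The pusher is at the mark when its y in the dispenser's frame equals the clip's.
- soap_1: Loose wrapped soap bar, 53x78x28 mm, lying at the right-hand front side of the dispenser; origin at the centre of its underside. Leave it alone.
- soap_2: Loose wrapped soap bar, 53x78x28 mm, lying at the right-hand rear side of the dispenser; origin at the centre of its underside. Leave it alone.
- balm_tin_1: Loose round white balm tin, 50 mm wide, 21 mm high, lying at the left side of the dispenser; origin at the centre of its underside. Leave it alone.

How it is judged (in metres and radians):
On the way, in this order (a step that is already met when the one before it is completed fails the run):
1. the lid is open on its stops, the pusher not yet drawn (value of joint lid above 1.8 rad and y of pusher in the frame of dispenser above 0.045 m), for 0.2 s.
2. the fingers hold the pusher at the clip (y of pusher in the frame of mark_clip between -0.007 and 0.007 m and contact force between the fingers and pusher above 2 N and value of joint lid above 1.8 rad), for 0.3 s.
At the end, for the whole second after the job is handed in: The program finishes while the fingers still hold the pusher against its spring (contact force over 2 N), at rest, its middle within 7 mm of the clip's middle along the tray, with the lid open on its stops (over 1.8 rad) (all of step 2 and linear speed of pusher below 0.01 m/s); the arm keeps its last pose, push and grip.
It fails at once if soap_1 is pushed more than 20 mm away (distance of soap_1 from where it was at the start of the episode above 0.02 m).
It fails at once if soap_2 is pushed more than 20 mm away (distance of soap_2 from where it was at the start of the episode above 0.02 m).
It fails at once if balm_tin_1 is pushed more than 20 mm away (distance of balm_tin_1 from where it was at the start of the episode above 0.02 m).
It also fails if it takes over 45 s, if anything falls off the work surface, if the arm or the gripper's body presses on something with over 40 N, if the wrist force passes 120 N, or if a joint passes its speed limit or range.

## Robot

A 6-joint arm with a two-finger parallel gripper is mounted at the origin on a cart in front of the work surface, level with it; the furniture and walls round the work are solid. World frame = base frame: x ahead of the robot, y to its left, z up, the work surface at z = 0. Lengths are in mm, angles in rad, forces in N, time in s.
With the tool pointing down it reaches from about 400 to 925 mm from the base axis. Payload 12.5 kg.
Tool frame: the origin (TCP) lies midway between the tips of the shut fingers; the grasp point (between the pads) lies 19 mm behind it (robot.tcp_to_grasp is the distance from the TCP to the grasp point, in mm); z points along the fingers, y is the line along which they close (so a half turn about z gives the same grasp; the last joint's range is limited). The gripper opens to 95 mm and grips with 3 to 60 N. Pads are 20 mm wide; open, the fingers measure 119 mm over their backs; the gripper's body (75 mm by 180 mm) begins 59 mm behind the grasp point.
Start: joints at [-1.333, 0.491, 1.559, -0, 1.092, -0.106], TCP at [210.69, -588.436, 214.661] pointing down, gripper open.
Joint ranges: [-3.1, 3.1], [-0.84, 2.19], [0.05, 2.79], [-1.13, 4.28], [0.06, 2.93], [-2.69, 2.69]. Speed limits (rad/s): [2.22, 2.22, 2.79, 3.14, 3.14, 3.14].

## Interface

Orientations are given as a unit quaternion [x, y, z, w].
In Python, from rig import robot gives the robot as it stands. The module is installed in compiled form; this text tells all that it offers.
- The arm moves only by the tool drive_tool, never from a script. Its argument "moves" is a list of rows, each a list of 3 entries, a list of its own where there are three numbers: the closure, from 0 (fully open) to 1 (shut), then the shift along the tool's x, y, z scaled (see below), then the turn, a rotation vector about the tool's x, y, z scaled (see below). In form: [[jaw, [x, y, z], [wx, wy, wz]], ...]. A call has 1 to 5 rows; each row is the pose to reach, as a shift and turn from the pose commanded when the call began, along the tool's axes at that moment, turning the shorter way round; what a row does not reach only later rows make up. The controller multiplies each number of a shift by 200 mm and each number of a turn by pi rad. A row lasts 1/12 s, in which the tool goes at most 41.7 mm and 7.16 degrees, less where a joint would pass 70% of its speed; a pose out of reach is approached as far as the arm can. A call with a number of a shift or a turn outside -1 to 1 is refused whole. A call with a gripper value outside its range is refused whole. The fingers move at their own pace and stop on an object; "force" is the grip in N (left out, the last holds). Time passes only in rows, so rows that repeat a pose let the fingers close. It gives the time, the measured TCP pose, the force, the opening and the grip force at its end, in the units of the state.
- robot.sense(): the state, without advancing time (a new reading comes with each control period).
- robot.grab_frame(name): name is "scene" or "top" or "wrist"; returns (picture, depth): 480x640x3 uint8, blue, green, red; 480x640 float32, mm along the optical axis (not along the pixel's ray), 0 where there is no reading.
- robot.camera_model(name): a dict with "fx", "fy", "cx", "cy" (pixels), "rvec" (rotation vector, rad) and "tvec" (3), from world to camera coordinates, as OpenCV has them; the wrist camera has in their place "T_tool_cam" (4x4, takes a point from camera to tool coordinates, whose origin is the TCP and whose axes are the flange's). Camera axes: x right, y down, z forward; pixel columns grow to the right and rows downward; lengths in mm; the calibration is good to about 2 mm. The wrist camera is an equidistant fisheye: a pixel r from the principal point sees the ray r / f radians off the axis. A picture is of the moment at which its call begins: read the wrist's pose just before it. camera_model takes no time and is no camera call.
- robot.hand_in(): hands the job in; it is judged then, once.
Trained networks look in the newest picture that a camera, given by its name, has taken for a name from the list of things; names that differ only in an ending like _2 or _b are one class to them, and where a whole thing is asked for, a point or a joint stands for the part that bears it (a point fixed in the world has none). Each returns a list of dicts, best first, with "confidence" (0 to 1); they miss things now and then, are a little off and sometimes report something else, mostly with a low value. They report only what shows in the picture. A call takes as long as a camera call.
- robot.outline_of(camera, label): "mask" (480x640 bool, what is visible of it) and "position" ([row, column] in pixels, amid what is visible of it).
The state is a dict: "clock": time; "qpos": joint angles; "joint_vel": joint speeds; "tau": joint torques, N m; "eef_pos": TCP position; "tool_rot": TCP orientation; "wrist_force": force on the tool from outside, world axes, zero at the start; "wrist_torque": the same for the moment, N m; "gripper_width": opening from 0.0 (shut) to 1.0 (fully open); "gripper_force": force on a finger pad.
Only numpy, scipy, OpenCV 4.12 (cv2) and the standard library are available. Lean on these libraries where they do the work, as an engineer would, in place of code of your own. Each camera call takes 0.05 s, during which the arm holds its last target. There are 200 camera calls.

## Working session

There is one attempt and no reset: what is moved stays moved. The work goes in short steps, Python scripts to look and compute and a tool call to move; the robot and the scene stay as the last step left them, time stands still between calls to the robot, and variables do not carry over. Pictures are saved under pics/ and viewed, at most 10 in all, crops included, and the job is handed in when it is done.

Besides the shell and the picture viewer there is one more tool, called as name(argument=value, ...) on one line, values as JSON. drive_tool: Moves the arm, as the interface text tells. Its arguments: {"type":"object","properties":{"moves":{"type":"array"},"force":{"type":"number"}},"required":["moves"]}

```bash
mkdir -p pics; cat > h.py <<'E'
import numpy as np, cv2
from rig import robot
from scipy.spatial.transform import Rotation as R
def cloud(name, d):
    m=robot.camera_model(name); v,u=np.mgrid[0:480,0:640]
    c=np.stack([(u-m['cx'])/m['fx']*d,(v-m['cy'])/m['fy']*d,d],-1)
    Rm=cv2.Rodrigues(np.array(m['rvec'],float))[0]
    return (c-np.array(m['tvec']).ravel())@Rm
E
python3 - <<'E'
from h import *
s=robot.sense(); print(s)
for n in("top","scene"):
    p,d=robot.grab_frame(n); cv2.imwrite(f'pics/{n}0.png',p); P=cloud(n,d); np.save(n+'0.npy',P)
    for l in("dispenser","lid_pull","lid","mark_clip","pusher","soap_1","balm_tin_1"):
        for o in robot.outline_of(n,l)[:3]:
            q=P[o['mask']&(d>0)]
            print(n,l,round(o['confidence'],2),np.round(o['position']),o['mask'].sum(),np.round(np.median(q,0)) if len(q) else None)
E
```

```text
{'clock': 0.0, 'qpos': array([-1.33259080e+00,  4.91567812e-01,  1.55947738e+00, -1.23155786e-05,
        1.09169183e+00, -1.05610160e-01]), 'joint_vel': array([-5.89010192e-04,  1.90061161e-04, -4.72381738e-05, -6.52361012e-04,
        8.33947456e-05,  1.77405921e-03]), 'tau': array([ 3.20560757e-03, -6.12623334e+01, -2.58185399e+01,  6.93449518e-02,
        4.80474648e-02, -3.46586990e-05]), 'eef_pos': array([ 210.62807583, -588.16750268,  214.04700332]), 'tool_rot': array([ 9.85259553e-01,  1.71065152e-01, -4.33577524e-05, -5.70568342e-04]), 'wrist_force': array([-0.50153832,  0.41341911,  0.10681763]), 'wrist_torque': array([-0.01161695, -0.03283229,  0.01008754]), 'gripper_force': 0.0, 'gripper_width': 1.0028287885638703}
top dispenser 0.7 [245. 269.] 7666 [523. 196. 100.]
top lid_pull 0.96 [243. 266.] 6610 [526. 195. 101.]
top soap_1 0.81 [215. 373.] 869 [602. -33.  27.]
top balm_tin_1 0.79 [259. 185.] 404 [508. 390.  21.]
scene dispenser 0.95 [286. 283.] 11868 [485. 217.  68.]
scene lid_pull 0.71 [273. 282.] 4951 [510. 212. 102.]
scene lid 0.96 [267. 282.] 4818 [509. 212. 103.]
scene soap_1 0.93 [270. 412.] 984 [475. -46.  24.]
scene soap_1 0.81 [247. 371.] 610 [587. -33.  24.]
scene balm_tin_1 0.97 [349. 190.] 780 [502. 392.  19.]
scene balm_tin_1 0.67 [287. 285.] 12024 [485. 218.  67.]
```

```bash
ls
```

```text
h.py
pics
scene0.npy
top0.npy
```

View pics/top0.png

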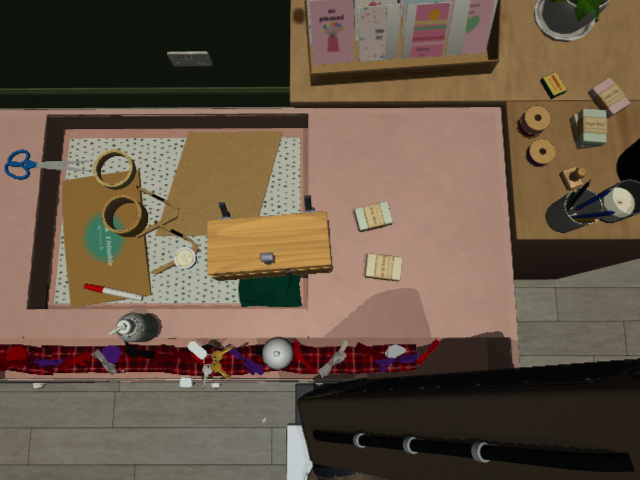

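View pics/scene0.png

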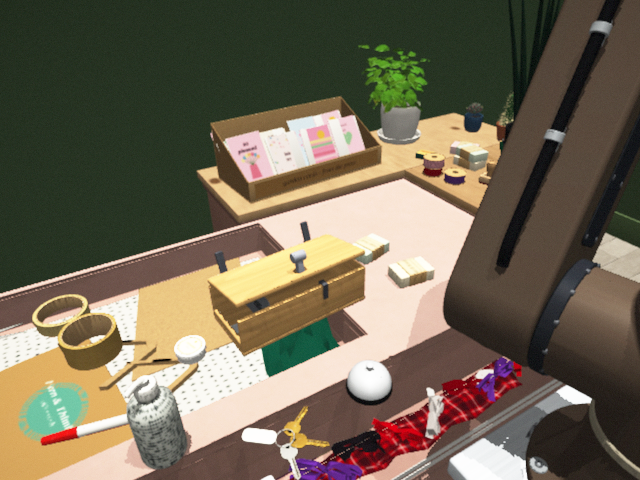

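```bash
python3 - <<'E'
from h import *
P=np.load('top0.npy'); z=P[...,2]
x,y=P[...,0],P[...,1]
m=(z>80)&(z<112)&(x>380)&(x<680)&(y>0)&(y<400)
q=P[m]; r=cv2.minAreaRect(q[:,:2].astype(np.float32)); print('lid',r, m.sum())
# plane
A=np.c_[q[:,:2],np.ones(len(q))]; c=np.linalg.lstsq(A,q[:,2],rcond=None)[0]; print('plane',c)
m2=(z>114)&(x>380)&(x<680)&(y>0)&(y<400); v=P[m2]; print('pull',m2.sum(),v.mean(0) if len(v) else 0,v.min(0),v.max(0), np.argwhere(m2).mean(0))
E
```

```text
lid ((539.57373046875, 196.83084106445312), (148.90402221679688, 254.47398376464844), 4.503341197967529) 6479
plane [-1.70207043e-01 -1.32504475e-02  1.93592505e+02]
pull 198 [510.4224088  193.52601942 130.83880758] [464.06288127  74.46725227 114.01976269] [625.7337393  308.45816496 149.57406365] [248.39393939 267.06060606]
```

The pictures show the dispenser with its lid slightly ajar, the pull at top (257,267), and the dark clip on the front rim at scene (289,325). The two stops are at the rear, the soaps to the right and the tin to the left.

```bash
python3 - <<'E'
from h import *
P=np.load('top0.npy'); x,y,z=P[...,0],P[...,1],P[...,2]
m=(z>80)&(z<120)&(x>440)&(x<640)&(y>50)&(y<340)
q=P[m]
for _ in range(6):
    A=np.c_[q[:,:2],np.ones(len(q))]; c=np.linalg.lstsq(A,q[:,2],rcond=None)[0]
    q0=P[m]; e=q0[:,2]-np.c_[q0[:,:2],np.ones(len(q0))]@c; q=q0[abs(e)<3]
print('plane',c,len(q),'tilt',np.arctan(np.hypot(*c[:2])),'yaw',np.degrees(np.arctan2(-c[1],-c[0])))
r=cv2.minAreaRect(q[:,:2].astype(np.float32)); print(r)
for yaw in (np.radians(r[2]),):
    ex=np.array([np.cos(yaw),np.sin(yaw)]); ey=np.array([-ex[1],ex[0]])
    a,b=q[:,:2]@ex,q[:,:2]@ey; print(np.percentile(a,[.3,1,99,99.7]),np.percentile(b,[.3,1,99,99.7]))
    E=z-(c[0]*x+c[1]*y+c[2]); k=(E>22)&(x>440)&(x<560)&(y>150)&(y<250)
    v=P[k];print('pull',k.sum(),np.median(v,0),v[:,2].max(),np.median(v[:,:2]@ex),np.median(v[:,:2]@ey),np.ptp(v[:,:2]@ey))
# clip in scene
p=cv2.imread('pics/scene0.png'); S=np.load('scene0.npy')
g=p.max(2); k=np.zeros(g.shape,bool); k[276:304,316:334]=(g[276:304,316:334]<80)
for row in range(278,302,2):
    cc=np.where(k[row])[0]
    if len(cc): print(row,cc.min(),cc.max(),np.round(S[row,cc].mean(0),1), np.round(S[row,cc]@np.r_[ey,0],0))
E
python3 -c "
import cv2;p=cv2.imread('pics/scene0.png')[200:360,190:390];cv2.imwrite('pics/crop.png',cv2.resize(p,None,fx=3.7,fy=3.7,interpolation=2))"
```

```text
plane [-1.89502919e-01 -1.55983143e-02  2.04318716e+02] 5867 tilt 0.1879007303668076 yaw 4.70550726204487
((537.7329711914062, 196.56173706054688), (136.55038452148438, 254.2183380126953), 4.639508247375488)
[484.18622131 485.3104023  603.12753554 607.71136671] [ 26.55889052  28.18030031 277.14755945 279.00932481]
pull 107 [490.08614385 193.72411779 143.59010617] 149.5740636497463 504.33029802871005 153.282906433986 24.03497542288315
280 320 323 [524.6 131.8  41.6] [ 65.  63. 114. 113.]
282 319 323 [478.4 158.6  76.5] [122. 121. 118. 119. 117.]
286 323 327 [468.3 156.6  73.5] [122. 121. 120. 116. 113.]
288 323 327 [468.1 156.8  69.4] [121. 121. 119. 117. 114.]
290 323 327 [468.  157.   65.2] [121. 121. 118. 116. 116.]
292 323 327 [467.9 157.2  61. ] [121. 122. 120. 117. 115.]
294 323 327 [468.7 156.8  55.9] [120. 121. 119. 117. 115.]
296 324 327 [467.6 156.5  52.1] [121. 119. 117. 116.]
298 324 325 [468.5 158.1  47.8] [121. 118.]
```

View pics/crop.png

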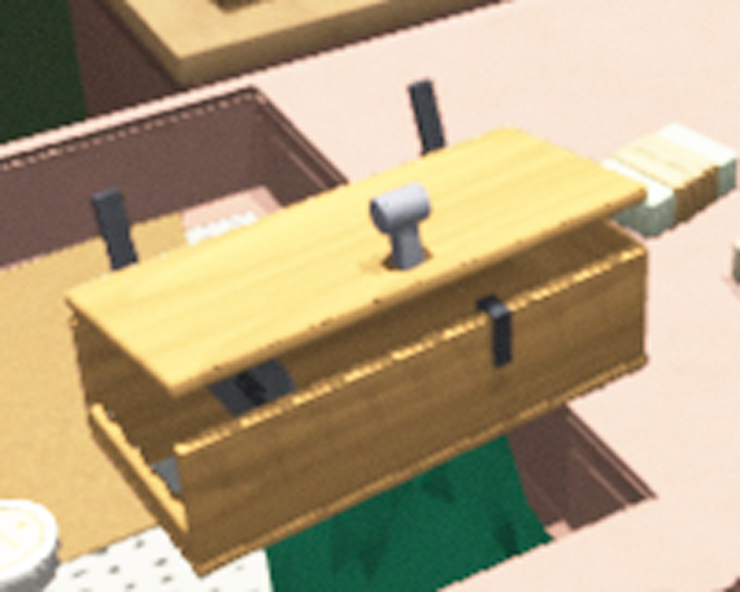

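```bash
cat >> h.py <<'E'
YAW=4.65
def disp(a,b):  # dispenser xy -> world
    t=np.radians(YAW); return np.array([542*np.cos(t)-153*np.sin(t),542*np.sin(t)+153*np.cos(t)])+np.array([a*np.cos(t)-b*np.sin(t),a*np.sin(t)+b*np.cos(t)])
def go(*ts, rot=None):
    s=robot.sense(); M=R.from_quat(s['tool_rot']) if rot is None else rot
    G=R.from_matrix(np.array([[1,0,0],[0,-1,0],[0,0,-1.]]));G=R.from_euler('z',YAW,degrees=True)*G
    print('t',round(s['clock'],2),'pos',np.round(s['eef_pos'],1),'F',np.round(s['wrist_force'],1),'w',round(s['gripper_width'],3),'gf',round(s['gripper_force'],1),'turn/pi',np.round((M.inv()*G).as_rotvec()/np.pi,4))
    for t in ts: print(np.round(t,1), np.round(M.inv().apply(np.array(t)-s['eef_pos'])/200,4))
E
python3 - <<'E'
from h import *
print(disp(0,0),disp(-37.5,0))
go([500,-300,215],[480,-200,215])
E
```

```text
[527.81249524 196.43566342] [490.43592604 193.3955854 ]
t 0.8 pos [ 210.7 -588.4  214.7] F [ 0.2 -0.1  0.4] w 1.002 gf 0.0 turn/pi [ 0.     -0.      0.0836]
[ 500 -300  215] [ 1.848e+00 -8.703e-01 -1.700e-03]
[ 480 -200  215] [ 1.9223e+00 -1.3747e+00 -1.8000e-03]
```

drive_tool(moves=[[0,[0.92,-0.43,0],[0,0,0.0836]],[0,[0.92,-0.43,0],[0,0,0.0836]],[0,[0.92,-0.43,0],[0,0,0.0836]],[0,[0.92,-0.43,0],[0,0,0.0836]],[0,[0.92,-0.43,0],[0,0,0.0836]]], force=15)

```text
clock: 1.22
eef_pos: [356.2, -443.7, 214.8]
tool_rot: [0.999, 0.04, 0.0, 0.0]
wrist_force: [-0.0, -0.7, -0.6]
gripper_width: 0.999
gripper_force: 0.0
```

```bash
python3 - <<'E'
from h import *
go([500,-300,215],[480,-100,215])
E
```

```text
t 1.22 pos [ 356.2 -443.7  214.8] F [-0.  -0.7 -0.6] w 0.999 gf 0.0 turn/pi [ 0.0001 -0.0001 -0.0001]
[ 500 -300  215] [ 0.7749 -0.658  -0.001 ]
[ 480 -100  215] [ 7.5600e-01 -1.6628e+00 -1.2000e-03]
```

drive_tool(moves=[[0,[0.62,-0.82,0],[0,0,0]],[0,[0.62,-0.82,0],[0,0,0]],[0,[0.62,-0.82,0],[0,0,0]],[0,[0.62,-0.82,0],[0,0,0]],[0,[0.62,-0.82,0],[0,0,0]]])

```text
clock: 1.63
eef_pos: [466.1, -269.9, 214.9]
tool_rot: [0.999, 0.041, 0.0, 0.0]
wrist_force: [-0.1, -0.9, 0.4]
gripper_width: 0.998
gripper_force: 0.0
```

drive_tool(moves=[[0,[0.1,-1,0],[0,0,0]],[0,[0.1,-1,0],[0,0,0]],[0,[0.1,-1,0],[0,0,0]],[0,[0.1,-1,0],[0,0,0]],[0,[0.1,-1,0],[0,0,0]]])

```text
clock: 2.05
eef_pos: [468.5, -68.5, 214.8]
tool_rot: [0.999, 0.041, 0.0, -0.0]
wrist_force: [1.7, -1.0, -0.1]
gripper_width: 1.003
gripper_force: 0.0
```

```bash
python3 - <<'E'
from h import *
go([490.4,193.4,215])
E
```

```text
t 2.05 pos [468.5 -68.5 214.8] F [ 1.7 -1.  -0.1] w 1.003 gf 0.0 turn/pi [-0.     -0.0001  0.0001]
[490.4 193.4 215. ] [ 2.1600e-01 -1.2963e+00 -9.0000e-04]
```

drive_tool(moves=[[0,[0.17,-1,0],[0,0,0]],[0,[0.17,-1,0],[0,0,0]],[0,[0.17,-1,0],[0,0,0]],[0,[0.17,-1,0],[0,0,0]],[0,[0.17,-1,0],[0,0,0]]])

```text
clock: 2.47
eef_pos: [486.4, 133.6, 214.9]
tool_rot: [0.999, 0.041, 0.0, -0.0]
wrist_force: [0.8, -0.8, 0.7]
gripper_width: 0.996
gripper_force: 0.0
```

```bash
python3 - <<'E'
from h import *
go([490.4,193.4,215])
E
```

```text
t 2.47 pos [486.4 133.6 214.9] F [ 0.8 -0.8  0.7] w 0.996 gf 0.0 turn/pi [-0.     -0.0002  0.0002]
[490.4 193.4 215. ] [ 0.0443 -0.2962 -0.0006]
```

drive_tool(moves=[[0,[0.044,-0.296,0],[0,0,0]],[0,[0.044,-0.296,0],[0,0,0]],[0,[0.044,-0.296,0],[0,0,0]],[0,[0.044,-0.296,0],[0,0,0]]])

```text
clock: 2.8
eef_pos: [490.3, 191.7, 214.4]
tool_rot: [0.999, 0.042, -0.0, 0.0]
wrist_force: [0.0, 0.2, -0.6]
gripper_width: 1.0
gripper_force: 0.0
```

```bash
cat >> h.py <<'E'
def wcloud(d,s):
    m=robot.camera_model('wrist'); v,u=np.mgrid[0:480,0:640]
    X=(u-m['cx'])/m['fx'];Y=(v-m['cy'])/m['fy']; r=np.hypot(X,Y)+1e-9; t=np.minimum(np.tan(np.minimum(r,1.5)),20)
    c=np.stack([X/r*t*d,Y/r*t*d,d],-1); T=np.array(m['T_tool_cam'])
    q=c@T[:3,:3].T+T[:3,3]
    return R.from_quat(s['tool_rot']).apply(q.reshape(-1,3)).reshape(q.shape)+s['eef_pos']
E
python3 - <<'E'
from h import *
s=robot.sense(); p,d=robot.grab_frame('wrist'); cv2.imwrite('pics/w1.png',p); P=wcloud(d,s); np.save('w1.npy',P)
k=(P[...,2]>130)&(P[...,2]<155)&(abs(P[...,0]-490)<30)&(abs(P[...,1]-193)<30)&(d>0)
v=P[k]; print(k.sum(), v.min(0),v.max(0),np.median(v,0))
for n in ('lid_pull','mark_clip','pusher'):
    for o in robot.outline_of('wrist',n)[:2]: print(n,o['confidence'],o['position'],np.median(P[o['mask']&(d>0)],0))
go([490.4,193.4,119])
E
```

```text
855 [481.9112896  180.5654761  132.95252274] [499.83893759 205.0759299  145.98012948] [493.0771467  193.15417096 143.25144057]
lid_pull 0.74 [189.0, 324.8] [528.1206125  195.86761279  99.97405239]
lid_pull 0.46 [188.9, 144.9] [509.51342714 387.08377135  19.49844895]
t 3.0 pos [490.7 189.8 214.7] F [-0.1 -0.6  0.1] w 1.003 gf 0.0 turn/pi [ 0.0001 -0.     -0.0004]
[490.4 193.4 119. ] [ 0.     -0.0181  0.4785]
```

View pics/w1.png

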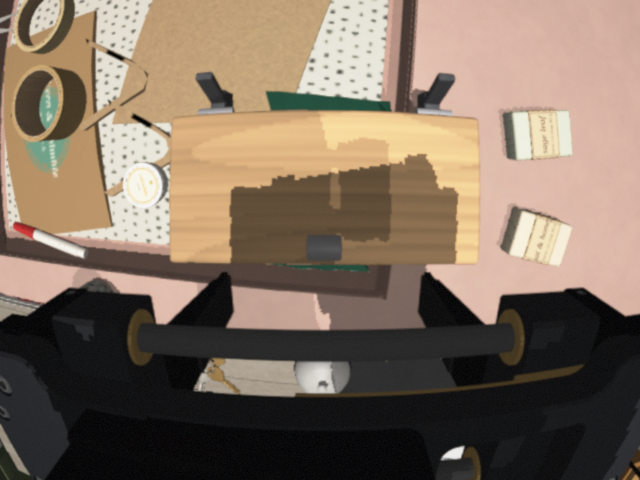

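The wrist view shows the pull at (247,323), centred between the open fingers. I go down and pinch it.

drive_tool(moves=[[0,[0,-0.015,0.16],[0,0,0]],[0,[0,-0.015,0.32],[0,0,0]],[0,[0,-0.015,0.478],[0,0,0]],[0.5,[0,-0.015,0.478],[0,0,0]],[1,[0,-0.015,0.478],[0,0,0]]], force=15)

```text
clock: 3.42
eef_pos: [490.2, 193.0, 118.7]
tool_rot: [0.999, 0.04, -0.001, 0.0]
wrist_force: [0.3, -0.2, 1.0]
gripper_width: 0.911
gripper_force: 0.0
```

drive_tool(moves=[[1,[0,0,0],[0,0,0]],[1,[0,0,0],[0,0,0]],[1,[0,0,0],[0,0,0]],[1,[0,0,0],[0,0,0]],[1,[0,0,0],[0,0,0]]])

```text
clock: 3.83
eef_pos: [490.6, 193.9, 119.8]
tool_rot: [0.999, 0.041, 0.001, -0.0]
wrist_force: [0.2, 0.2, -0.2]
gripper_width: 0.568
gripper_force: 0.0
```

```bash
python3 - <<'E'
from h import *
go()
s=robot.sense(); c0=np.array([-106,36.]); 
f=lambda th: np.array([c0[0]*np.cos(th)+c0[1]*np.sin(th), c0[1]*np.cos(th)-c0[0]*np.sin(th)])
for t0 in(0.17,0.188,0.2):
  print(f(t0)+[0,81])
b=f(.188)
for th in np.linspace(.188,1.96,16): d=(f(th)-b)/200; print(round(th,3),np.round([d[0],-d[1]],3))
E
```

```text
t 3.83 pos [490.6 193.9 119.8] F [ 0.2  0.2 -0.2] w 0.568 gf 0.0 turn/pi [-0.     -0.0005  0.    ]
[-98.38142073 134.41438061]
[-97.40407643 136.17649766]
[-96.73496134 137.34134587]
0.188 [ 0. -0.]
0.306 [ 0.036 -0.055]
0.424 [ 0.078 -0.106]
0.542 [ 0.126 -0.152]
0.661 [ 0.179 -0.191]
0.779 [ 0.236 -0.224]
0.897 [ 0.297 -0.251]
1.015 [ 0.36  -0.269]
1.133 [ 0.425 -0.28 ]
1.251 [ 0.491 -0.284]
1.369 [ 0.557 -0.279]
1.487 [ 0.622 -0.267]
1.606 [ 0.685 -0.248]
1.724 [ 0.746 -0.221]
1.842 [ 0.802 -0.187]
1.96 [ 0.855 -0.146]
```

drive_tool(moves=[[1,[0,0,0],[0,0,0]],[1,[0,0,0],[0,0,0]],[1,[0,0,0],[0,0,0]],[1,[0,0,0],[0,0,0]],[1,[0,0,0],[0,0,0]]])

```text
clock: 4.25
eef_pos: [490.3, 192.9, 118.9]
tool_rot: [0.999, 0.041, -0.0, 0.001]
wrist_force: [-0.4, -4.4, 1.2]
gripper_width: 0.25
gripper_force: 15.0
```

drive_tool(moves=[[1,[0,0,0],[0,0,0]],[1,[0,0,0],[0,0,0]]])

```text
clock: 4.42
eef_pos: [490.3, 193.0, 118.9]
tool_rot: [0.999, 0.041, -0.0, 0.001]
wrist_force: [0.8, -7.6, 1.0]
gripper_width: 0.249
gripper_force: 15.0
```

drive_tool(moves=[[1,[0.017,0,-0.028],[0,0,0]],[1,[0.036,0,-0.055],[0,0,0]],[1,[0.057,0,-0.081],[0,0,0]],[1,[0.078,0,-0.106],[0,0,0]],[1,[0.126,0,-0.152],[0,0,0]]])

```text
clock: 4.83
eef_pos: [514.0, 194.8, 148.3]
tool_rot: [0.999, 0.041, -0.002, 0.001]
wrist_force: [0.6, -6.3, -7.1]
gripper_width: 0.252
gripper_force: 15.0
```

```bash
python3 - <<'E'
from h import *
go()
E
```

```text
t 4.83 pos [514.  194.8 148.3] F [ 0.6 -6.3 -7.1] w 0.252 gf 15.0 turn/pi [0.0006 0.0014 0.    ]
```

drive_tool(moves=[[1,[0.053,0,-0.039],[0,0,0]],[1,[0.11,0,-0.072],[0,0,0]],[1,[0.171,0,-0.099],[0,0,0]],[1,[0.234,0,-0.117],[0,0,0]],[1,[0.299,0,-0.128],[0,0,0]]])

```text
clock: 5.25
eef_pos: [574.8, 199.5, 175.2]
tool_rot: [0.999, 0.041, -0.001, 0.001]
wrist_force: [-3.0, -8.0, 1.9]
gripper_width: 0.249
gripper_force: 15.0
```

drive_tool(moves=[[1,[0.066,0,-0.004],[0,0,0]],[1,[0.132,0,0.001],[0,0,0]],[1,[0.197,0,0.013],[0,0,0]],[1,[0.229,0,0.022],[0,0,0]],[1,[0.26,0,0.032],[0,0,0]]])

```text
clock: 5.67
eef_pos: [628.2, 203.7, 169.4]
tool_rot: [0.999, 0.04, 0.001, 0.001]
wrist_force: [0.3, -8.1, 8.0]
gripper_width: 0.25
gripper_force: 15.0
```

drive_tool(moves=[[1,[0.031,0,0.013],[0,0,0]],[1,[0.061,0,0.027],[0,0,0]],[1,[0.09,0,0.043],[0,0,0]],[1,[0.117,0,0.061],[0,0,0]],[1,[0.117,0,0.061],[0,0,0]]])

```text
clock: 6.08
eef_pos: [652.6, 205.5, 157.2]
tool_rot: [0.999, 0.04, 0.002, 0.001]
wrist_force: [7.5, -7.7, 6.9]
gripper_width: 0.248
gripper_force: 15.0
```

```bash
python3 - <<'E'
from h import *
go()
print(disp(130,0))
E
```

```text
t 6.08 pos [652.6 205.5 157.2] F [ 7.5 -7.7  6.9] w 0.248 gf 15.0 turn/pi [ 0.0005 -0.0014 -0.0001]
[657.38460182 206.97460058]
```

drive_tool(moves=[[1,[0.025,0,0.02],[0,0,0]],[1,[0.05,0,0.045],[0,0,0]],[1,[0.05,0,0.045],[0,0,0]],[1,[0.05,0,0.045],[0,0,0]]])

```text
clock: 6.42
eef_pos: [662.9, 206.3, 148.9]
tool_rot: [0.999, 0.04, 0.003, 0.001]
wrist_force: [8.4, -6.1, 7.4]
gripper_width: 0.252
gripper_force: 15.0
```

```bash
python3 - <<'E'
from h import *
go()
E
```

```text
t 6.42 pos [662.9 206.3 148.9] F [ 8.4 -6.1  7.4] w 0.252 gf 15.0 turn/pi [ 0.0005 -0.002  -0.0001]
```

```bash
python3 - <<'E'
from h import *
p,d=robot.grab_frame('scene'); cv2.imwrite('pics/s2.png',p); P=cloud('scene',d)
t=np.radians(YAW); o=disp(0,0); q=P.copy(); q[...,:2]-=o
L=np.stack([q[...,0]*np.cos(t)+q[...,1]*np.sin(t),-q[...,0]*np.sin(t)+q[...,1]*np.cos(t),q[...,2]],-1); np.save('L2.npy',L)
k=(d>0)&(L[...,2]>95)&(L[...,2]<185)&(abs(L[...,1])<115)&(L[...,0]>50)&(L[...,0]<115)
v=L[k]; m=np.ones(len(v),bool)
for _ in range(5):
    c=np.polyfit(v[m,2],v[m,0],1); m=abs(v[:,0]-np.polyval(c,v[:,2]))<4
print(k.sum(),m.sum(),c,'theta',np.pi/2+np.arctan(c[0]))
for n in('pusher','mark_clip'):
    for o in robot.outline_of('scene',n)[:2]: print(n,o['confidence'],o['position'],np.median(L[o['mask']&(d>0)],0),np.ptp(L[o['mask']&(d>0)],0))
cv2.imwrite('pics/s2c.png',cv2.resize(p[180:360,170:410],None,fx=3.3,fy=3.3,interpolation=2))
E
```

```text
5917 5891 [ 0.31675045 33.37363414] theta 1.8775487895760608
pusher 0.74 [304.0, 257.3] [ 5.31238237 69.34079485 44.66997731] [109.7199323   68.67576044  70.52328811]
mark_clip 0.54 [267.2, 273.2] [53.76266662 13.56276488 71.91004279] [844.66193623 449.54199884 359.39785285]
```

View pics/s2c.png

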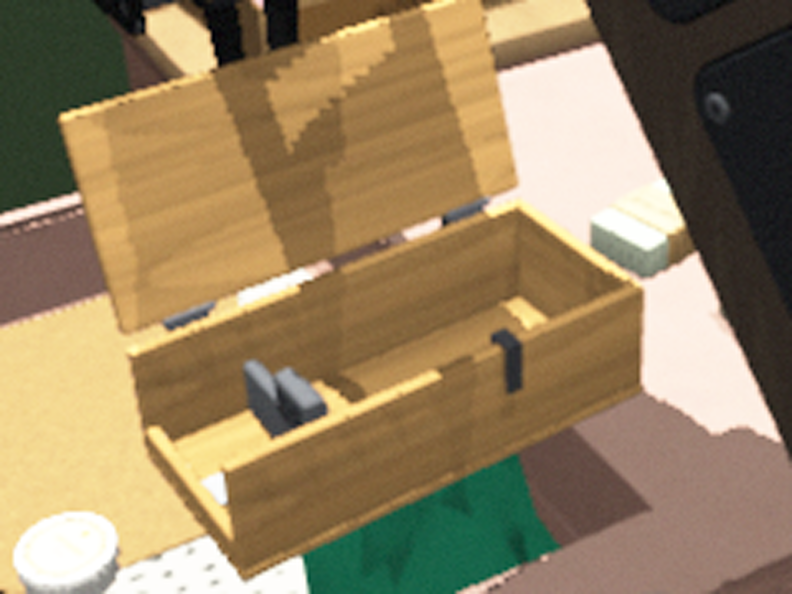

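The lid stands about 1.88 rad open, and the pusher is visible at its home. I give the lid one more push to make sure it is on its stops.

drive_tool(moves=[[1,[0.02,0,0.025],[0,0,0]],[1,[0.04,0,0.045],[0,0,0]],[1,[0.04,0,0.045],[0,0,0]],[1,[0.04,0,0.045],[0,0,0]]], force=25)

```text
clock: 6.9
eef_pos: [670.1, 206.9, 142.1]
tool_rot: [0.999, 0.041, 0.003, 0.001]
wrist_force: [-2.0, -9.8, 24.2]
gripper_width: 0.247
gripper_force: 25.0
```

```bash
python3 - <<'E'
from h import *
p,d=robot.grab_frame('scene');  P=cloud('scene',d)
t=np.radians(YAW); o=disp(0,0); q=P.copy(); q[...,:2]-=o
L=np.stack([q[...,0]*np.cos(t)+q[...,1]*np.sin(t),-q[...,0]*np.sin(t)+q[...,1]*np.cos(t),q[...,2]],-1); np.save('L3.npy',L); cv2.imwrite('pics/s3.png',p)
k=(d>0)&(L[...,2]>95)&(L[...,2]<185)&(abs(L[...,1])<115)&(L[...,0]>50)&(L[...,0]<115)
v=L[k]; m=np.ones(len(v),bool)
for _ in range(5):
    c=np.polyfit(v[m,2],v[m,0],1); m=abs(v[:,0]-np.polyval(c,v[:,2]))<4
print('theta',np.pi/2+np.arctan(c[0]))
go()
# clip & geometry in dispenser frame
g=p.max(2); k=np.zeros(g.shape,bool); k[276:304,312:336]=(g[276:304,312:336]<60)
for row in range(278,302,2):
    cc=np.where(k[row])[0]
    if len(cc): print(row,cc.min(),cc.max(),np.round(L[row,cc].mean(0),1))
for nm,f in (('left end',lambda L:(L[...,1]>90)&(L[...,1]<150)&(L[...,2]>35)&(L[...,2]<65)&(L[...,0]<-50)&(L[...,0]>-70)),('right end',lambda L:(L[...,1]<-90)&(L[...,1]>-150)&(L[...,2]>35)&(L[...,2]<65)&(L[...,0]<-50)&(L[...,0]>-70))):
    w=L[f(L)&(d>0)]; print(nm,np.percentile(w,[1,50,99],axis=0))
E
```

```text
theta 1.9195384344290496
t 6.95 pos [670.1 206.9 142.1] F [-1.2 -9.8 22.8] w 0.251 gf 25.0 turn/pi [ 0.0005 -0.0019 -0.    ]
282 319 319 [-50.6 -30.7  76.9]
284 326 326 [-62.1 -37.4  76.4]
286 324 327 [-63.9 -35.   74.3]
288 324 327 [-63.5 -35.2  69.6]
290 324 327 [-63.4 -35.1  65.3]
292 324 327 [-63.4 -35.   61. ]
294 324 327 [-63.1 -35.1  56.4]
296 324 327 [-63.2 -34.9  52.1]
298 324 324 [-61.4 -32.9  47.5]
left end [[-60.76396913  90.38150701  35.25296958]
 [-58.61079977 110.41885428  50.23245955]
 [-53.75788974 128.22335619  64.41089424]]
right end [[ -61.73201071 -127.65293358   35.75653934]
 [ -59.64669013 -107.9591124    50.65853213]
 [ -57.56223006  -90.8713632    63.84942567]]
```

drive_tool(moves=[[0.4,[-0.01,0,-0.01],[0,0,0]],[0.4,[-0.01,0,-0.01],[0,0,0]],[0.4,[-0.01,0,-0.01],[0,0,0]],[0.4,[-0.01,0,-0.01],[0,0,0]],[0.4,[-0.01,0,-0.01],[0,0,0]]])

```text
clock: 7.37
eef_pos: [666.0, 208.3, 139.8]
tool_rot: [0.999, 0.041, -0.0, 0.0]
wrist_force: [1.1, 0.8, 0.6]
gripper_width: 0.544
gripper_force: 0.0
```

drive_tool(moves=[[0.4,[0,0,-0.15],[0,0,0]],[0.4,[0,0,-0.3],[0,0,0]],[0.4,[0,0,-0.45],[0,0,0]],[0.4,[0,0,-0.6],[0,0,0]],[0.4,[0,0,-0.6],[0,0,0]]])

```text
clock: 7.78
eef_pos: [667.8, 208.7, 266.7]
tool_rot: [0.999, 0.041, 0.004, -0.001]
wrist_force: [-0.1, -0.0, 0.7]
gripper_width: 0.598
gripper_force: 0.0
```

```bash
python3 - <<'E'
from h import *
print(np.round(np.array(robot.camera_model('wrist')['T_tool_cam']),2))
h=disp(-12,65); go([*h,260],[*h,120],[*h,37]); 
E
```

```text
[[   0.     -0.96   -0.26   73.  ]
 [   1.      0.      0.     -0.21]
 [  -0.     -0.26    0.96 -169.52]
 [   0.      0.      0.      1.  ]]
t 7.78 pos [667.8 208.7 266.7] F [-0.1 -0.   0.7] w 0.598 gf 0.0 turn/pi [-0.0003 -0.0027  0.0001]
[510.6 260.2 260. ] [-0.7628 -0.3208  0.027 ]
[510.6 260.2 120. ] [-0.7688 -0.32    0.727 ]
[510.6 260.2  37. ] [-0.7724 -0.3196  1.142 ]
```

drive_tool(moves=[[0.4,[-0.2,-0.08,0.0],[0,0,0]],[0.4,[-0.4,-0.16,0],[0,0,0]],[0.4,[-0.6,-0.24,0],[0,0,0]],[0.4,[-0.78,-0.32,0],[0,0,0]],[0.4,[-0.78,-0.32,0],[0,0,0]]])

```text
clock: 8.2
eef_pos: [499.8, 260.8, 260.4]
tool_rot: [0.999, 0.042, -0.001, 0.0]
wrist_force: [0.1, -0.1, 0.8]
gripper_width: 0.6
gripper_force: 0.0
```

```bash
python3 - <<'E'
from h import *
s=robot.sense(); p,d=robot.grab_frame('wrist'); cv2.imwrite('pics/w4.png',p); P=wcloud(d,s)
t=np.radians(YAW); o=disp(0,0); q=P.copy(); q[...,:2]-=o
L=np.stack([q[...,0]*np.cos(t)+q[...,1]*np.sin(t),-q[...,0]*np.sin(t)+q[...,1]*np.cos(t),q[...,2]],-1)
k=(d>0)&(L[...,2]>58)&(L[...,2]<72)&(L[...,0]>-45)&(L[...,0]<40)&(abs(L[...,1])<110)
v=L[k]; print(k.sum(),np.percentile(v,[2,50,98],axis=0))
g=p.max(2); k=(d>0)&(L[...,2]>70)&(L[...,2]<86)&(L[...,0]>-72)&(L[...,0]<-42)&(abs(L[...,1])<110)
w=L[k&(g<55)]; print('clip',len(w),np.percentile(w,[5,50,95],axis=0) if len(w) else 0)
w=L[k&(L[...,2]>76.5)]; print('clip z',len(w),np.percentile(w,[5,50,95],axis=0) if len(w) else 0)
go([*disp(-15,65),110],[*disp(-15,65),38])
E
```

```text
457 [[-27.9570229   57.84150646  58.54323085]
 [-11.28610843  64.02051194  64.95133189]
 [  5.86028796  70.92818836  66.77629701]]
clip 29 [[-61.84161239 -39.64406258  71.61045656]
 [-48.15671643 -35.41084725  75.86468116]
 [-47.62930676 -32.22225943  77.83980877]]
clip z 124 [[-63.16099268 -41.03458606  76.7069207 ]
 [-55.83475064 -36.7374373   77.5700495 ]
 [-48.46403871 -32.58337309  78.54472202]]
t 8.25 pos [502.5 260.5 260.7] F [ 1.2 -0.1  0.3] w 0.601 gf 0.0 turn/pi [-0.      0.0002  0.0009]
[507.6 260.  110. ] [0.0257 0.0044 0.7533]
[507.6 260.   38. ] [0.026  0.0044 1.1133]
```

View pics/w4.png

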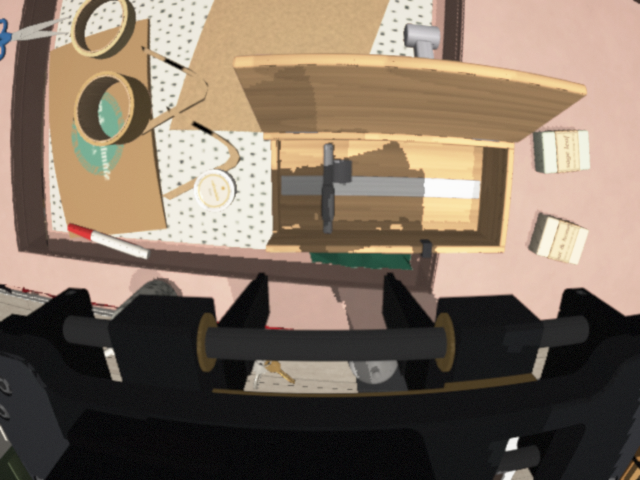

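The wrist view shows the tab near (185,328) and the clip at (250,427). In the dispenser's frame, the tab is at y≈64.5 and the clip at y≈-36. I go down on the tab.

drive_tool(moves=[[0.4,[0.025,0.0,0.19],[0,0,0]],[0.4,[0.025,0.0,0.38],[0,0,0]],[0.4,[0.025,0.0,0.57],[0,0,0]],[0.4,[0.025,0.0,0.7],[0,0,0]],[0.4,[0.025,0.0,0.7],[0,0,0]]])

```text
clock: 8.67
eef_pos: [509.1, 258.5, 115.0]
tool_rot: [0.999, 0.04, -0.004, 0.001]
wrist_force: [-0.2, 0.8, -0.2]
gripper_width: 0.603
gripper_force: 0.0
```

```bash
python3 - <<'E'
from h import *
go([*disp(-15,64.7),38])
E
```

```text
t 8.67 pos [509.1 258.5 115. ] F [-0.2  0.8 -0.2] w 0.603 gf 0.0 turn/pi [ 0.0008  0.0025 -0.0002]
[507.6 259.7  38. ] [-0.0039 -0.0075  0.3853]
```

drive_tool(moves=[[0.4,[0,-0.003,0.12],[0,0,0]],[0.4,[0,-0.003,0.24],[0,0,0]],[0.4,[0,-0.003,0.34],[0,0,0]],[0.4,[0,-0.003,0.38],[0,0,0]],[0.7,[0,-0.003,0.38],[0,0,0]]])

```text
clock: 9.08
eef_pos: [510.7, 260.0, 43.7]
tool_rot: [0.999, 0.04, -0.001, 0.0]
wrist_force: [-0.5, 0.9, 0.2]
gripper_width: 0.571
gripper_force: 0.0
```

drive_tool(moves=[[1,[0,0,0],[0,0,0]],[1,[0,0,0],[0,0,0]],[1,[0,0,0],[0,0,0]],[1,[0,0,0],[0,0,0]],[1,[0,0,0],[0,0,0]]], force=40)

```text
clock: 9.5
eef_pos: [510.7, 260.4, 45.2]
tool_rot: [0.999, 0.041, 0.001, -0.0]
wrist_force: [0.6, -0.0, -0.0]
gripper_width: 0.239
gripper_force: 0.0
```

drive_tool(moves=[[1,[0,0,0],[0,0,0]],[1,[0,0,0],[0,0,0]],[1,[0,0,0],[0,0,0]]])

```text
clock: 9.75
eef_pos: [510.6, 259.7, 44.7]
tool_rot: [0.999, 0.041, 0.0, 0.0]
wrist_force: [-0.3, -5.8, 4.1]
gripper_width: 0.122
gripper_force: 40.0
```

```bash
python3 - <<'E'
from h import *
go([*disp(-15,-36),38])
E
```

```text
t 9.75 pos [510.6 259.7  44.7] F [-0.3 -5.8  4.1] w 0.122 gf 40.0 turn/pi [ 0.0002 -0.      0.    ]
[515.8 159.3  38. ] [-0.0147  0.5023  0.0339]
```

The tab is gripped. I draw the pusher about 100 mm.

drive_tool(moves=[[1,[0,0.06,0],[0,0,0]],[1,[0,0.13,0],[0,0,0]],[1,[0,0.2,0],[0,0,0]],[1,[0,0.27,0],[0,0,0]],[1,[0,0.34,0],[0,0,0]]])

```text
clock: 10.17
eef_pos: [515.9, 191.9, 44.7]
tool_rot: [0.999, 0.04, 0.0, -0.0]
wrist_force: [-1.2, 7.9, 3.3]
gripper_width: 0.125
gripper_force: 40.0
```

drive_tool(moves=[[1,[0,0.06,0],[0,0,0]],[1,[0,0.11,0],[0,0,0]],[1,[0,0.15,0],[0,0,0]],[1,[0,0.163,0],[0,0,0]],[1,[0,0.163,0],[0,0,0]]])

```text
clock: 10.58
eef_pos: [518.4, 159.4, 44.7]
tool_rot: [0.999, 0.04, -0.0, -0.0]
wrist_force: [-3.0, 8.4, 4.1]
gripper_width: 0.124
gripper_force: 40.0
```

drive_tool(moves=[[1,[0,0,0],[0,0,0]],[1,[0,0,0],[0,0,0]],[1,[0,0,0],[0,0,0]]])

```text
clock: 10.83
eef_pos: [518.3, 160.0, 44.7]
tool_rot: [0.999, 0.04, 0.0, -0.0]
wrist_force: [-3.8, 9.1, 4.6]
gripper_width: 0.121
gripper_force: 40.0
```

```bash
python3 - <<'E'
from h import *
go([*disp(-12,-36),44.7])
p,d=robot.grab_frame('scene'); P=cloud('scene',d); t=np.radians(YAW); o=disp(0,0); q=P.copy(); q[...,:2]-=o
L=np.stack([q[...,0]*np.cos(t)+q[...,1]*np.sin(t),-q[...,0]*np.sin(t)+q[...,1]*np.cos(t),q[...,2]],-1)
k=(d>0)&(L[...,2]>95)&(L[...,2]<185)&(abs(L[...,1])<125)&(L[...,0]>55)&(L[...,0]<115)
v=L[k]; m=np.ones(len(v),bool)
for _ in range(5):
    c=np.polyfit(v[m,2],v[m,0],1); m=abs(v[:,0]-np.polyval(c,v[:,2]))<4
print('theta',np.pi/2+np.arctan(c[0]))
cv2.imwrite('pics/s5c.png',cv2.resize(p[180:360,170:410],None,fx=3.3,fy=3.3,interpolation=2))
E
```

```text
t 10.83 pos [518.3 160.   44.7] F [-3.8  9.1  4.6] w 0.121 gf 40.0 turn/pi [-0.0003 -0.     -0.0002]
[518.8 159.6  44.7] [0.0021 0.0025 0.0001]
theta 1.9172009390172784
```

View pics/s5c.png

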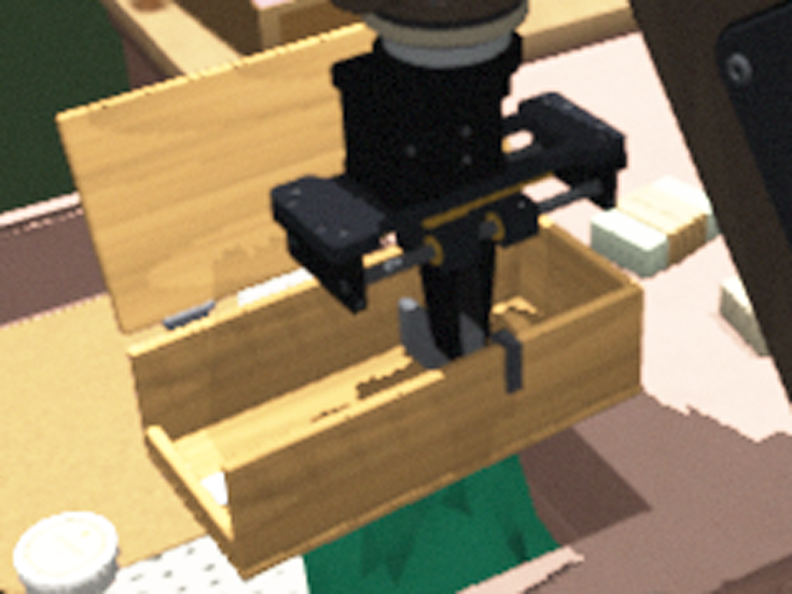

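The fingers hold the pusher at the clip, within about 2 mm, and the lid is at 1.92 rad. Handing in.

```bash
python3 -c "
from rig import robot
print(robot.hand_in())"
```

```text
the job is handed in; nothing more can be done
None
```

I handed the job in with the lid open on its stops (1.92 rad measured) and the fingers holding the pusher at the clip, within about 2 mm by my measurement; the soaps and tin were left alone, and the hand-in gave no verdict.

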